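# Make up a covered culture-dish stack

### The job

On the black base, stack three of the closed culture dishes, red at the bottom, yellow on it and green on top, each centred on the plinth, then put the clear bell with the grey knob over the stack so that it sits flat on the black base's flange. Leave the blue dish where it lies and the dropper bottles standing, and let go of everything.

Things in the scene. Friction and masses are not known exactly. Their poses are not given: they have to be found in the camera images.
- dish_red: closed culture dish with red medium (red sides and red disc inside a thin white lid rim), 55 mm across, 16 mm high, flat top and underside (no nesting rim), about 30 g, round, so its yaw does not matter. Origin: centre of its underside; z up. Goes at the bottom, on the plinth.
- dish_yellow: closed culture dish with yellow medium, white lid rim, 55 mm across, 16 mm high, flat top and underside (no nesting rim), about 30 g, round, so its yaw does not matter. Origin: centre of its underside; z up. Goes on the red dish.
- dish_green: closed culture dish with green medium, white lid rim, 55 mm across, 16 mm high, flat top and underside (no nesting rim), about 30 g, round, so its yaw does not matter. Origin: centre of its underside; z up. Goes on the yellow dish.
- dish_blue: closed culture dish with blue medium, white lid rim, 55 mm across, 16 mm high, flat top and underside (no nesting rim), about 30 g, round, so its yaw does not matter. Origin: centre of its underside; z up. Not wanted: it stays where it lies.
- bell: clear, greyish plastic bell, open below, standing rim down, 0.18 kg: 84 mm outside, 78 mm inside diameter, 62 mm deep, top 66 mm above the rim, grey band round the rim. Centred on top a grey round knob: neck 16 mm across, 66 to 74 mm above the rim, head 28 mm across, 74 to 94 mm. Origin: centre of the rim plane (underside); z up. Its rim rests on the flange, round plinth and stack.
- base_black: fixed round black base plate of the bell: flange 110 mm across and 8 mm high, on it a bare-metal plinth 64 mm across whose flat top is 14 mm above the bench. Origin: centre of its underside, on the bench; z up. This is the one to use.
- base_orange: fixed round orange base plate of the bell: flange 110 mm across and 8 mm high, on it a bare-metal plinth 64 mm across whose flat top is 14 mm above the bench. Origin: centre of its underside, on the bench; z up. Stays empty.
- bottle_red: loose dropper bottle, 28 mm across, 70 mm tall, white label, among the task's things; to be left standing. Origin: centre of its underside, z up along the bottle. Red cap.
- bottle_blue: loose dropper bottle, 28 mm across, 70 mm tall, white label, among the task's things; to be left standing. Origin: centre of its underside, z up along the bottle. Blue cap.
Things that resemble listed ones, but are neither listed nor needed, are in the scene too. Of the things that look like the dish_green, take the one that is nearest to the robot's base at the start.

How it is judged:
By the outcome, as a careful person would: the job done as asked, in the order asked, and still so for the second after the job is handed in, with the robot touching nothing.
It also fails if it takes over 109 s, if anything falls off the work surface, if the arm or the gripper's body presses on something with over 40 N, if the wrist force passes 120 N, or if a joint passes its speed limit or range.

### The arm

A 6-joint arm with a two-finger parallel gripper is mounted at the origin on the work surface. World frame = base frame: x ahead of the robot, y to its left, z up, the work surface at z = 0. Lengths are in mm, angles in rad, forces in N, time in s.
With the tool pointing down it reaches from about 350 to 975 mm from the base axis. Payload 4.9 kg.
Tool frame: the origin (TCP) lies on the centre line of the jaws, within the pads' length; the fingertips stand 11 mm ahead of it and the grasp point (between the pads) lies 8 mm behind it; z points along the fingers, y is the line along which they close (so a half turn about z gives the same grasp; the last joint's range is limited). The gripper opens to 85 mm and grips with 20 to 120 N. Pads are 22 mm wide; open, the fingers measure 114 mm over their backs; the gripper's body (76 mm by 85 mm) begins 54 mm behind the grasp point. The pads swing forward as they close: fully open they stand 13 mm farther back than shut.
Start: joints at [-1.311, 0.053, 1.613, -0, 1.476, -0.119], TCP at [231.122, -580.676, 242.304] pointing down, gripper open.
Joint ranges: [-3.01, 3.01], [-1.01, 2.22], [0.06, 2.58], [-1.02, 4.17], [0.09, 2.62], [-3.14, 3.14]. Speed limits (rad/s): [2.57, 2.57, 3.14, 3.14, 3.14, 3.14].

### API

Orientations are given as a rotation vector (axis times angle).
In Python, from bench import read_state, imaging, ctrl gives the robot as it stands. The module is installed in compiled form; this text tells all that it offers.
- The arm moves only by the tool step_arm, never from a script. Its argument "plan" is a list of rows, each an object of numbers: "tx", "ty", "tz": the shift along the tool's x, y, z each as a share of 500 mm, from -1 to 1; "roll": the turn about the tool's z as a share of 30 degrees, from -1 to 1. A call has 1 to 12 rows; each row is the pose to reach, as a shift and turn from the pose commanded when the call began, along the tool's axes at that moment; what a row does not reach only later rows make up. A row lasts 1/8 s, in which the tool goes at most 62.5 mm and 10.7 degrees, less where a joint would pass 70% of its speed; a pose out of reach is approached as far as the arm can. A call with a number of a shift or a turn outside -1 to 1 is refused whole. A call with a gripper value outside its range is refused whole. "fingers" is the opening, from 0 (shut) to 1 (fully open), set as the call begins (left out, the last holds). The fingers move at their own pace and stop on an object; "newtons" is the grip in N (left out, the last holds). Time passes only in rows, so rows that repeat a pose let the fingers close. It gives the time, the measured TCP pose, the force, the opening and the grip force at its end, in the units of the state.
- read_state(): the state, without advancing time (a new reading comes with each control period).
- imaging.snapshot(name): name is "side" or "top"; returns the picture (480x640x3 uint8, blue, green, red); there is no depth.
- imaging.camera_params(name): a dict with "camera_matrix" (3x3 intrinsics, pixels), "k1" (the pictures are not rectified: a ray, as slopes to the right and down, at radius r is drawn at 1 + k1 r^2 times it, then the intrinsics apply), "R" (3x3) and "t" (3): a world point X has camera coordinates R X + t. Camera axes: x right, y down, z forward; pixel columns grow to the right and rows downward; lengths in mm; the calibration is good to about 2 mm. A picture is of the moment at which its call begins. camera_params takes no time and is no camera call.
- ctrl.sign_off(): hands the job in; it is judged then, once.
The state is a dict: "t": time; "qpos": joint angles; "joint_vel": joint speeds; "joint_torque": joint torques, N m; "position": TCP position; "ee_rot": TCP orientation; "contact_force": force on the tool from outside, world axes, zero at the start; "torque": the same for the moment, N m; "grip_width": opening from 0.0 (shut) to 1.0 (fully open); "grasp_force": force on a finger pad.
Only numpy, scipy, OpenCV 4.12 (cv2) and the standard library are available. Lean on these libraries where they do the work, as an engineer would, in place of code of your own. Each camera call takes 0.05 s, during which the arm holds its last target. There are 200 camera calls.

## Working session

There is one attempt and no reset: what is moved stays moved. The work goes in short steps, Python scripts to look and compute and a tool call to move; the robot and the scene stay as the last step left them, time stands still between calls to the robot, and variables do not carry over. Pictures are saved under pics/ and viewed, at most 14 in all, crops included, and the job is handed in when it is done.

Besides the shell and the picture viewer there is one more tool, called after ">>>" as name([rows], argument=value, ...), one row to a line, values as JSON. step_arm: Moves the arm, as the interface text tells. Its arguments: {"type":"object","properties":{"plan":{"type":"array"},"fingers":{"type":"number"},"newtons":{"type":"number"}},"required":["plan"]}

```bash
mkdir -p pics
python3 - <<'E'
from bench import read_state, imaging
import cv2
for n in("top","side"):
    cv2.imwrite(f"pics/{n}0.png",imaging.snapshot(n)); p=imaging.camera_params(n); print(n,p)
s=read_state();print(s["t"],s["position"],s["ee_rot"],s["grip_width"])
E
```

```text
top {'camera_matrix': array([[537.30162519,   0.        , 323.77954369],
       [  0.        , 537.30162519, 242.19563646],
       [  0.        ,   0.        ,   1.        ]]), 'k1': -0.042529977141210144, 'R': array([[ 0.02613511, -0.99949769,  0.01792524],
       [-0.98103183, -0.02908938, -0.19165167],
       [ 0.19207683, -0.0125764 , -0.9812993 ]]), 't': array([ -27.60624162,  564.95585863, 1028.97181903])}
side {'camera_matrix': array([[436.75851502,   0.        , 324.08557007],
       [  0.        , 436.75851502, 236.08972616],
       [  0.        ,   0.        ,   1.        ]]), 'k1': -0.025957506838810304, 'R': array([[-0.94694993, -0.32121674,  0.01027804],
       [-0.18927514,  0.53156807, -0.82559694],
       [ 0.25973208, -0.78374434, -0.56416669]]), 't': array([532.58594525, 137.19024982, 672.61867586])}
0.1 [ 230.97196471 -580.17759259  241.17123337] [-3.08362459e+00 -5.91099024e-01  2.58765201e-04] 1.0009997505924668
```

View pics/top0.png

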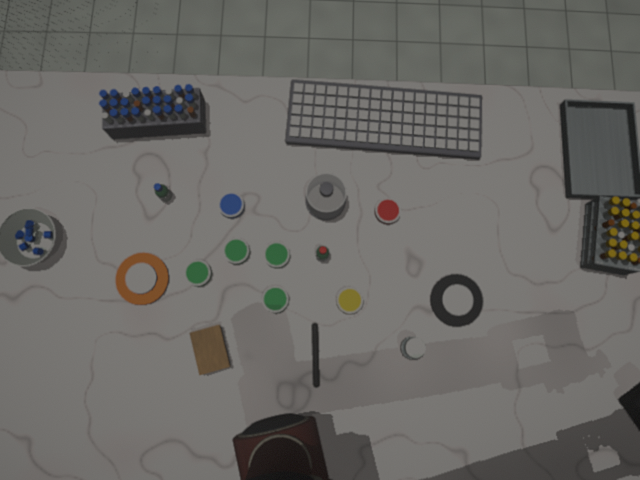

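View pics/side0.png

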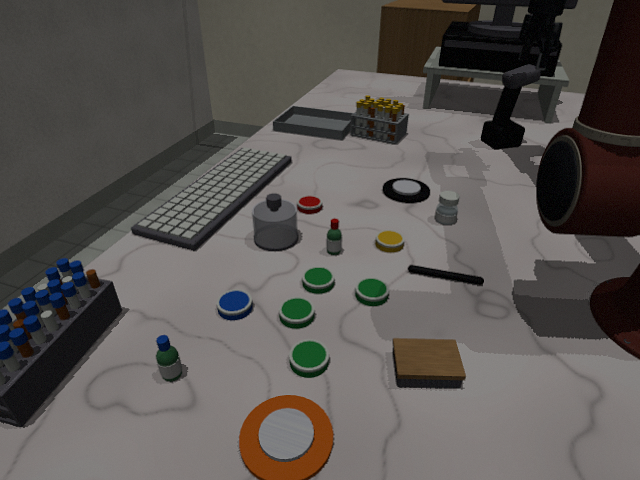

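The top view shows red (388,211), yellow (350,300), blue (231,205), black base (457,300), orange base (142,278), bell (326,195) and bottles at (322,253) and (162,191). The candidates for green are at (197,273), (236,251), (277,254) and (275,299). The last is closest to the arm base, which projects to about (309,537). I'll measure all of them and check in a crop.

```bash
cat > h.py <<'E'
import numpy as np, cv2
from scipy.spatial.transform import Rotation as Ro
from bench import read_state, imaging
def world(n,uv,z):
    p=imaging.camera_params(n);K=p["camera_matrix"]
    s=cv2.undistortPoints(np.array([[uv]],float),K,np.array([p["k1"],0,0,0,0]))  # approx model match
    d=p["R"].T@np.append(s[0,0],1);c=-p["R"].T@p["t"]
    return c+d*(z-c[2])/d[2]
def pix(n,X):
    p=imaging.camera_params(n)
    return cv2.projectPoints(np.array([X],float),cv2.Rodrigues(p["R"])[0],p["t"],p["camera_matrix"],np.array([p["k1"],0,0,0,0]))[0][0,0]
RNG={"red":[(0,8),(172,180)],"yellow":[(20,34)],"green":[(50,80)],"blue":[(105,125)]}
def blobs(img,col,amin=60,smin=120):
    h=cv2.cvtColor(img,cv2.COLOR_BGR2HSV);m=0
    for a,b in RNG[col]: m=m|cv2.inRange(h,(a,smin,50),(b,255,255))
    n,l,st,c=cv2.connectedComponentsWithStats(m)
    out=[]
    for i in range(1,n):
        if st[i,4]>=amin:
            k=cv2.findContours((l==i).astype(np.uint8),0,cv2.CHAIN_APPROX_NONE)[0][0]
            e=cv2.fitEllipse(k); out.append((np.round(e[0],1),np.round(e[1],1)))
    return out
def go(x,y,z,say=True):
    "tool-axis shares for a world target, tool taken as it stands"
    s=read_state();R=Ro.from_rotvec(s["ee_rot"])
    d=R.inv().apply(np.array([x,y,z])-s["position"])/500
    yv=R.apply([0,1,0]);print("pos",np.round(s["position"],1),"share",np.round(d,4),"closing axis deg",round(np.degrees(np.arctan2(yv[1],yv[0])),1),"q6",round(s["qpos"][5],2),"t",s["t"],"F",np.round(s["contact_force"],1))
E
python3 - <<'E'
from h import *
ti=cv2.imread("pics/top0.png");si=cv2.imread("pics/side0.png")
for n,i in(("top",ti),("side",si)):
  for c in RNG:
    for e in blobs(i,c): print(n,c,e[0],e[1],np.round(world(n,e[0],16)[:2],1),"r",round(np.hypot(*world(n,e[0],16)[:2])))
# black/orange plinths: bright metal disc top at z=14
for n,i,b in(("top",ti,(425,270,490,330)),("side",si,(375,170,435,205))):
  x0,y0,x1,y1=b;g=cv2.cvtColor(i[y0:y1,x0:x1],6);m=(g<60).astype(np.uint8)
  cs,hi=cv2.findContours(m,cv2.RETR_CCOMP,cv2.CHAIN_APPROX_NONE)
  for k,hh in zip(cs,hi[0]):
    if len(k)>40:
      e=cv2.fitEllipse(k);c=np.array(e[0])+[x0,y0];z=8 if hh[3]<0 else 14
      print(n,"black",z,c,e[1],np.round(world(n,c,z)[:2],1))
cr=cv2.resize(ti[180:320,180:420],None,fx=3.3,fy=3.3,interpolation=cv2.INTER_CUBIC)
cv2.imwrite("pics/crop1.png",cr)
for p,z in(((326,188),94),):print("bell knob",world("top",p,z))
print("side knob",world("side",(274,198),94))
go(350,-250,200)
E
```

```text
top red [387.8 209.7] [19.2 19.9] [ 647.4 -146.3] r 664
top yellow [615.4 200.1] [7.7 8.9] [ 685.1 -643.8] r 940
top yellow [625.8 201.9] [7.7 8.7] [ 681.9 -667. ] r 954
top yellow [614.7 210.6] [7.3 9.1] [ 661.5 -640.3] r 921
top yellow [625.3 212.1] [8.3 8.6] [ 658.9 -663.9] r 935
top yellow [624.4 223. ] [7.8 9.2] [ 634.5 -659.7] r 915
top yellow [635.1 225. ] [7.4 8.8] [ 630.9 -683.4] r 930
top yellow [634.7 235.4] [8.2 9.2] [ 607.8 -680.5] r 912
top yellow [612.4 242.4] [7.8 9. ] [ 591.  -629.5] r 863
top yellow [623.  244.1] [7.7 8.5] [ 588.  -652.7] r 878
top yellow [616.8 254. ] [ 8.6 21.4] [ 566.  -637.2] r 852
top yellow [633.1 257.1] [8.1 8.6] [ 560.3 -672.8] r 876
top yellow [349.3 299.7] [20.6 20.9] [454.5 -67.8] r 460
top green [235.5 249.9] [18.3 18.8] [551.3 170.9] r 577
top green [276.1 253.8] [18.4 18.8] [545.6  86.1] r 552
top green [196.6 272.1] [18.3 19.1] [502.4 248.5] r 561
top green [274.8 297.4] [16.8 19.9] [455.   84.9] r 463
top blue [230.4 203.7] [18.6 19.5] [650.3 187.5] r 677
top blue [ 28.5 231. ] [ 6.9 23.7] [578.7 610.1] r 841
side red [602.4 168. ] [
[... 1356 characters left out ...]
339.1] [ 7.8 11.3] [706.1 293.4] r 765
side blue [  3.5 345.3] [ 8.3 11.1] [909.1 378.7] r 985
top black 8 [456.11950111 300.0333271 ] (49.909542083740234, 51.6765022277832) [ 460.4 -290.6]
top black 14 [457.44612885 299.49656868] (32.445899963378906, 34.03804397583008) [ 461.  -291.8]
side black 8 [405.78489113 190.11887741] (23.720882415771484, 47.434478759765625) [ 458.8 -282.2]
side black 14 [406.17353058 186.2734108 ] (14.96273422241211, 29.774991989135742) [ 459.9 -289.9]
bell knob [667.45464807 -12.8872708   94.        ]
side knob [662.43522097  -7.07729181  94.        ]
pos [ 231.  -580.2  241.2] share [ 0.4654 -0.5254  0.0834] closing axis deg -68.3 q6 -0.12 t 0.1 F [-0.5  0.2 -0.2]
```

View pics/crop1.png

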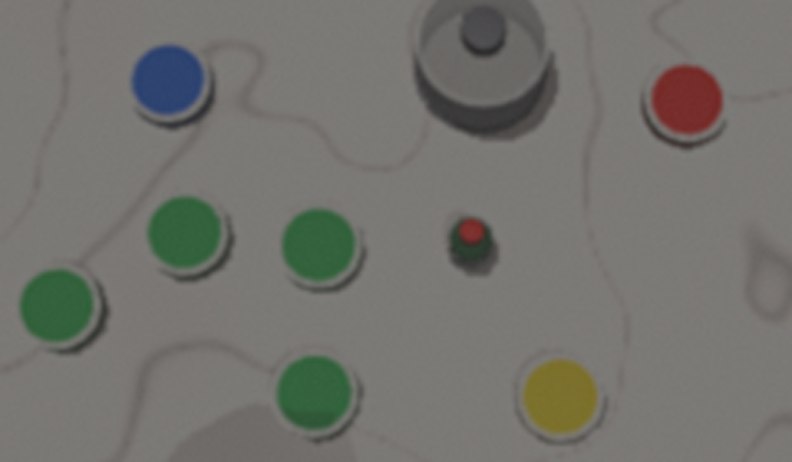

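The crop shows the four greens at (57,306), (185,232), (319,245) and (314,393). All look alike. The last one is at r≈461 mm and the others are beyond 550 mm, so it's the one to take. Next I'll go above red.

```bash
python3 -c "
from h import *
go(647,-146,100)"
```

```text
pos [ 231.  -580.2  241.2] share [ 1.0941 -0.4986  0.2835] closing axis deg -68.3 q6 -0.12 t 0.1 F [-0.5  0.2 -0.2]
```

>>> step_arm([
  {"tx": 0.9, "ty": -0.4, "tz": 0.1},
  {"tx": 0.9, "ty": -0.4, "tz": 0.1},
  {"tx": 0.9, "ty": -0.4, "tz": 0.1},
  {"tx": 0.9, "ty": -0.4, "tz": 0.1},
  {"tx": 0.9, "ty": -0.4, "tz": 0.1},
  {"tx": 0.9, "ty": -0.4, "tz": 0.1},
  {"tx": 0.9, "ty": -0.4, "tz": 0.1},
  {"tx": 0.9, "ty": -0.4, "tz": 0.1},
  {"tx": 0.9, "ty": -0.4, "tz": 0.1},
  {"tx": 0.9, "ty": -0.4, "tz": 0.1},
  {"tx": 0.9, "ty": -0.4, "tz": 0.1},
  {"tx": 0.9, "ty": -0.4, "tz": 0.1},
], fingers=1, newtons=25)

```text
$.plan[0]: bad value
```

```bash
python3 -c "
from h import *
go(647,-146,60);go(647,-146,14)"
```

```text
pos [ 231.  -580.2  241.2] share [ 1.0941 -0.4985  0.3635] closing axis deg -68.3 q6 -0.12 t 0.1 F [-0.5  0.2 -0.2]
pos [ 231.  -580.2  241.2] share [ 1.0941 -0.4983  0.4555] closing axis deg -68.3 q6 -0.12 t 0.1 F [-0.5  0.2 -0.2]
```

>>> step_arm([
  {"tx": 0.9, "ty": -0.4, "tz": 0.1, "roll": 0},
  {"tx": 0.9, "ty": -0.4, "tz": 0.1, "roll": 0},
  {"tx": 0.9, "ty": -0.4, "tz": 0.1, "roll": 0},
  {"tx": 0.9, "ty": -0.4, "tz": 0.1, "roll": 0},
  {"tx": 0.9, "ty": -0.4, "tz": 0.1, "roll": 0},
  {"tx": 0.9, "ty": -0.4, "tz": 0.1, "roll": 0},
  {"tx": 0.9, "ty": -0.4, "tz": 0.1, "roll": 0},
  {"tx": 0.9, "ty": -0.4, "tz": 0.1, "roll": 0},
  {"tx": 0.9, "ty": -0.4, "tz": 0.1, "roll": 0},
  {"tx": 0.9, "ty": -0.4, "tz": 0.1, "roll": 0},
  {"tx": 0.9, "ty": -0.4, "tz": 0.1, "roll": 0},
  {"tx": 0.9, "ty": -0.4, "tz": 0.1, "roll": 0},
], fingers=1, newtons=25)

```text
t: 1.6
position: [574.7, -229.5, 192.5]
ee_rot: [3.086, 0.588, 0.0]
contact_force: [-0.6, -0.1, -0.3]
grip_width: 0.999
grasp_force: 0.0
```

```bash
python3 -c "
from h import *
go(647,-146,60);go(647,-146,14)"
```

```text
pos [ 574.7 -229.5  192.5] share [ 0.196  -0.1022  0.265 ] closing axis deg -68.4 q6 0.69 t 1.6 F [-0.6 -0.1 -0.3]
pos [ 574.7 -229.5  192.5] share [ 0.1959 -0.1022  0.357 ] closing axis deg -68.4 q6 0.69 t 1.6 F [-0.6 -0.1 -0.3]
```

>>> step_arm([
  {"tx": 0.196, "ty": -0.102, "tz": 0.2, "roll": 0},
  {"tx": 0.196, "ty": -0.102, "tz": 0.265, "roll": 0},
  {"tx": 0.196, "ty": -0.102, "tz": 0.265, "roll": 0},
  {"tx": 0.196, "ty": -0.102, "tz": 0.265, "roll": 0},
  {"tx": 0.196, "ty": -0.102, "tz": 0.3, "roll": 0},
  {"tx": 0.196, "ty": -0.102, "tz": 0.33, "roll": 0},
  {"tx": 0.196, "ty": -0.102, "tz": 0.35, "roll": 0},
  {"tx": 0.196, "ty": -0.102, "tz": 0.357, "roll": 0},
  {"tx": 0.196, "ty": -0.102, "tz": 0.357, "roll": 0},
  {"tx": 0.196, "ty": -0.102, "tz": 0.357, "roll": 0},
])

```text
t: 2.85
position: [647.9, -145.0, 14.5]
ee_rot: [3.085, 0.591, 0.002]
contact_force: [-0.8, 0.1, 0.9]
grip_width: 0.999
grasp_force: 0.0
```

```bash
python3 -c "
from h import *
i=imaging.snapshot('side')
cv2.imwrite('pics/s1.png',cv2.resize(i[140:260,230:390],None,fx=5,fy=5,interpolation=2))
go(647,-146,14)
for n in ('side','top'):print(n,blobs(imaging.snapshot(n),'red'))"
```

```text
pos [ 647.9 -144.9   14.5] share [-0.0025  0.0013  0.001 ] closing axis deg -68.3 q6 0.86 t 2.9 F [ 0.2 -0.7  0.4]
side [(array([345.8,  34.3]), array([15.9, 19.7])), (array([618.7, 322.9]), array([ 8.1, 15.3]))]
top [(array([323.7, 463.6]), array([41.9, 49.3])), (array([121.8, 473.2]), array([16.7, 47. ]))]
```

View pics/s1.png

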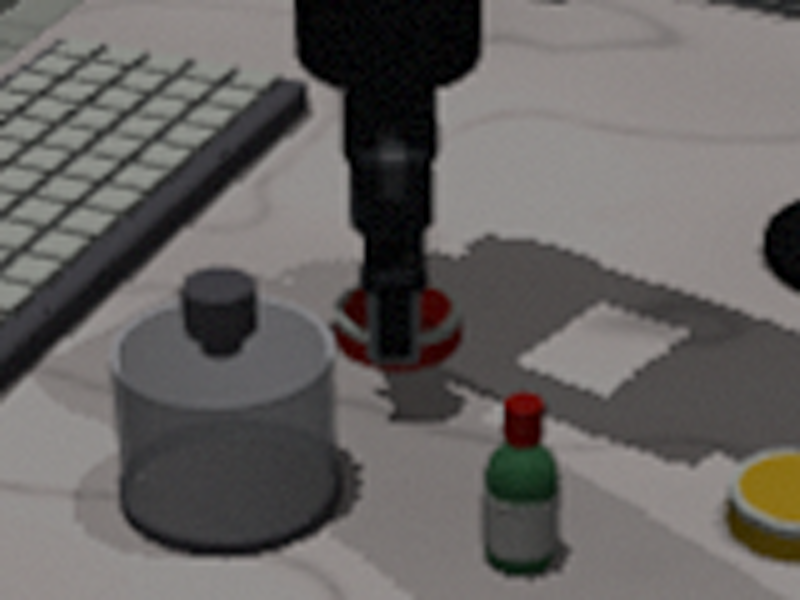

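>>> step_arm([
  {"tx": -0.002, "ty": 0.001, "tz": 0.007, "roll": 0},
  {"tx": -0.002, "ty": 0.001, "tz": 0.007, "roll": 0},
  {"tx": -0.002, "ty": 0.001, "tz": 0.007, "roll": 0},
  {"tx": -0.002, "ty": 0.001, "tz": 0.007, "roll": 0},
  {"tx": -0.002, "ty": 0.001, "tz": 0.007, "roll": 0},
  {"tx": -0.002, "ty": 0.001, "tz": 0.007, "roll": 0},
], fingers=0)

```text
t: 3.75
position: [646.6, -145.6, 10.2]
ee_rot: [-3.085, -0.592, 0.0]
contact_force: [-0.8, -0.4, -0.5]
grip_width: 0.629
grasp_force: 26.3
```

```bash
python3 -c "
from h import *
go(647,-146,11);go(647,-146,90)
s=read_state();print(s['grip_width'],s['grasp_force'])"
```

```text
pos [ 646.6 -145.6   10.2] share [ 0.0004  0.001  -0.0016] closing axis deg -68.3 q6 0.86 t 3.75 F [-0.8 -0.4 -0.5]
pos [ 646.6 -145.6   10.2] share [ 0.0003  0.001  -0.1596] closing axis deg -68.3 q6 0.86 t 3.75 F [-0.8 -0.4 -0.5]
0.6285914524361212 26.34204089641571
```

>>> step_arm([
  {"tx": 0, "ty": 0, "tz": -0.05, "roll": 0},
  {"tx": 0, "ty": 0, "tz": -0.15, "roll": 0},
  {"tx": -0.1, "ty": 0.03, "tz": -0.18, "roll": 0},
  {"tx": -0.2, "ty": 0.06, "tz": -0.18, "roll": 0},
  {"tx": -0.3, "ty": 0.09, "tz": -0.18, "roll": 0},
  {"tx": -0.38, "ty": 0.115, "tz": -0.18, "roll": 0},
  {"tx": -0.43, "ty": 0.127, "tz": -0.16, "roll": 0},
  {"tx": -0.453, "ty": 0.133, "tz": -0.12, "roll": 0},
  {"tx": -0.453, "ty": 0.133, "tz": -0.1, "roll": 0},
  {"tx": -0.453, "ty": 0.133, "tz": -0.1, "roll": 0},
  {"tx": -0.453, "ty": 0.133, "tz": -0.1, "roll": 0},
])

```text
t: 5.12
position: [461.8, -290.8, 60.5]
ee_rot: [3.085, 0.593, 0.001]
contact_force: [0.2, -1.0, 0.1]
grip_width: 0.632
grasp_force: 26.5
```

```bash
python3 -c "
from h import *
go(460.5,-291,25)
s=read_state();print(s['grip_width'],s['grasp_force'])
i=imaging.snapshot('side');j=imaging.snapshot('top')
cv2.imwrite('pics/s2.png',np.hstack([cv2.resize(i[120:220,340:460],None,fx=3.3,fy=3.3),cv2.resize(j[240:340,395:515],None,fx=3.3,fy=3.3)]))
P=s['position'];print(pix('side',P+[0,0,-2]),pix('top',P+[0,0,-2]))
print(blobs(i,'red',30,90),blobs(j,'red',30,90))"
```

```text
pos [ 461.8 -290.8   60.5] share [-0.0025 -0.0007  0.071 ] closing axis deg -68.2 q6 0.49 t 5.125 F [ 0.2 -1.   0.1]
0.6319181831186955 26.51494860649109
[407.7013286  168.47406543] [462.80736556 297.16401424]
[(array([461.2,   4.1]), array([ 5.9, 14.1])), (array([334. , 222.9]), array([6.5, 9.9])), (array([598., 291.]), array([ 5.8, 11.1]))] [(array([450.7, 387.3]), array([ 76.1, 322.4])), (array([322.5, 249.6]), array([7. , 7.3])), (array([528.1, 332.5]), array([ 11.9, 139.4])), (array([208.7, 470. ]), array([18.7, 30.3]))]
```

View pics/s2.png

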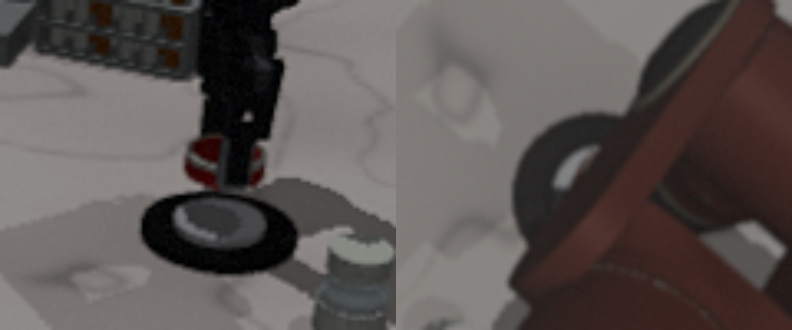

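The side view shows red held level just above the plinth, at crop (225,160) against the plinth at (220,222). Now I'll lower and release.

>>> step_arm([
  {"tx": -0.0025, "ty": -0.001, "tz": 0.04, "roll": 0},
  {"tx": -0.0025, "ty": -0.001, "tz": 0.06, "roll": 0},
  {"tx": -0.0025, "ty": -0.001, "tz": 0.068, "roll": 0},
  {"tx": -0.0025, "ty": -0.001, "tz": 0.071, "roll": 0},
  {"tx": -0.0025, "ty": -0.001, "tz": 0.071, "roll": 0},
  {"tx": -0.0025, "ty": -0.001, "tz": 0.071, "roll": 0},
])

```text
t: 5.98
position: [459.8, -291.5, 25.4]
ee_rot: [3.085, 0.591, 0.001]
contact_force: [-1.0, 0.1, -1.0]
grip_width: 0.627
grasp_force: 26.5
```

```bash
python3 -c "
from h import *
go(460.5,-291,24)"
```

```text
pos [ 459.8 -291.5   25.4] share [ 0.0016 -0.0004  0.0027] closing axis deg -68.3 q6 0.49 t 5.975 F [-1.   0.1 -1. ]
```

>>> step_arm([
  {"tx": 0.001, "ty": 0, "tz": 0.0025, "roll": 0},
  {"tx": 0.001, "ty": 0, "tz": 0.0025, "roll": 0},
  {"tx": 0.001, "ty": 0, "tz": 0.0025, "roll": 0},
])

```text
t: 6.35
position: [460.2, -291.3, 24.0]
ee_rot: [3.085, 0.591, 0.001]
contact_force: [-1.1, -0.4, 2.4]
grip_width: 0.632
grasp_force: 26.7
```

>>> step_arm([
  {"tx": 0, "ty": 0, "tz": 0, "roll": 0},
  {"tx": 0, "ty": 0, "tz": 0, "roll": 0},
  {"tx": 0, "ty": 0, "tz": 0, "roll": 0},
  {"tx": 0, "ty": 0, "tz": -0.05, "roll": 0},
  {"tx": 0, "ty": 0, "tz": -0.15, "roll": 0},
  {"tx": 0, "ty": 0, "tz": -0.2, "roll": 0},
  {"tx": 0, "ty": 0, "tz": -0.2, "roll": 0},
], fingers=1)

```text
t: 7.22
position: [461.4, -292.2, 126.2]
ee_rot: [3.081, 0.591, 0.005]
contact_force: [-0.4, -0.2, -0.6]
grip_width: 1.0
grasp_force: 0.0
```

```bash
python3 -c "
from h import *
go(454,-67.7,80)"
```

```text
pos [ 461.4 -292.2  126.2] share [ 0.1521 -0.423   0.0907] closing axis deg -68.3 q6 0.49 t 7.225 F [-0.4 -0.2 -0.6]
```

Next I go above yellow, then look at where red ended up now that the view is clear.

>>> step_arm([
  {"tx": 0.05, "ty": -0.12, "tz": 0.0, "roll": 0},
  {"tx": 0.1, "ty": -0.26, "tz": 0.0, "roll": 0},
  {"tx": 0.14, "ty": -0.37, "tz": 0.03, "roll": 0},
  {"tx": 0.152, "ty": -0.423, "tz": 0.08, "roll": 0},
  {"tx": 0.152, "ty": -0.423, "tz": 0.09, "roll": 0},
  {"tx": 0.152, "ty": -0.423, "tz": 0.09, "roll": 0},
  {"tx": 0.152, "ty": -0.423, "tz": 0.09, "roll": 0},
])

```text
t: 8.1
position: [453.0, -67.5, 79.0]
ee_rot: [3.085, 0.589, 0.001]
contact_force: [-0.2, 0.4, 0.9]
grip_width: 1.0
grasp_force: 0.0
```

```bash
python3 -c "
from h import *
go(454,-67.7,10.5)
for n in ('side','top'):
  i=imaging.snapshot(n)
  for e in blobs(i,'red',30,100):print(n,e,world(n,e[0],30)[:2])
  cv2.imwrite('pics/v_%s.png'%n,i)
"
```

```text
pos [453.  -67.5  79. ] share [0.0017 0.001  0.1371] closing axis deg -68.4 q6 0.88 t 8.1 F [-0.2  0.4  0.9]
side (array([469.9,  44.8]), array([53.7, 91.7])) [  412.94013005 -2000.17839255]
side (array([334. , 222.8]), array([ 6.3, 10.1])) [562.66323105 -59.72475246]
side (array([612.9, 323. ]), array([14.8, 38.3])) [94.85963479 61.85691556]
top (array([322.4, 249.9]), array([6.5, 7.4])) [554.14058849  -9.75089528]
top (array([355.5, 312.3]), array([ 83.6, 157.4])) [428.25251761 -79.89662452]
top (array([365. , 281.7]), array([41.1, 65.1])) [490.82656119 -98.33970889]
top (array([459.1, 298.8]), array([20.8, 21.4])) [ 461.03357144 -291.00388813]
top (array([317.5, 429.4]), array([ 65.1, 166.7])) [199.7157749   -9.65857183]
```

View pics/v_top.png

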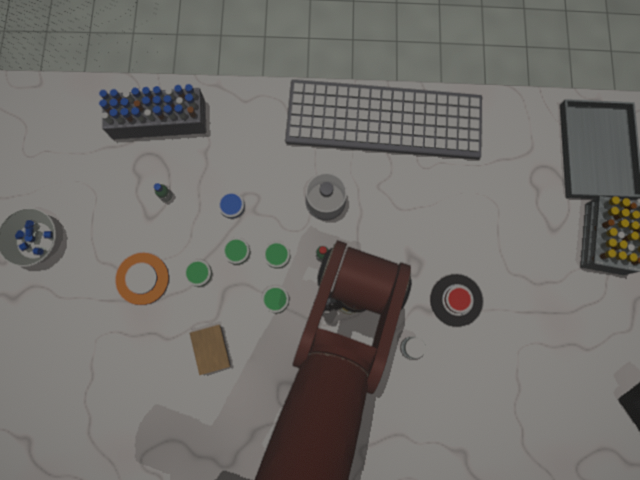

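Red sits centred on the plinth at (459,299). Now I'll take yellow.

>>> step_arm([
  {"tx": 0.0015, "ty": 0.001, "tz": 0.06, "roll": 0},
  {"tx": 0.0015, "ty": 0.001, "tz": 0.11, "roll": 0},
  {"tx": 0.0015, "ty": 0.001, "tz": 0.13, "roll": 0},
  {"tx": 0.0015, "ty": 0.001, "tz": 0.137, "roll": 0},
  {"tx": 0.0015, "ty": 0.001, "tz": 0.137, "roll": 0},
  {"tx": 0.0015, "ty": 0.001, "tz": 0.137, "roll": 0},
])

```text
t: 8.95
position: [454.1, -66.9, 11.1]
ee_rot: [3.085, 0.591, 0.003]
contact_force: [0.8, 0.7, -0.3]
grip_width: 1.0
grasp_force: 0.0
```

>>> step_arm([
  {"tx": 0, "ty": 0, "tz": 0, "roll": 0},
  {"tx": 0, "ty": 0, "tz": 0, "roll": 0},
  {"tx": 0, "ty": 0, "tz": 0, "roll": 0},
  {"tx": 0, "ty": 0, "tz": 0, "roll": 0},
  {"tx": 0, "ty": 0, "tz": 0, "roll": 0},
  {"tx": 0, "ty": 0, "tz": 0, "roll": 0},
], fingers=0)

```text
t: 9.7
position: [453.7, -66.7, 10.7]
ee_rot: [3.085, 0.591, 0.001]
contact_force: [-1.8, 1.2, 4.6]
grip_width: 0.629
grasp_force: 26.5
```

```bash
python3 -c "
from h import *
go(461,-291.3,80)
print(read_state()['grip_width'])
"
```

```text
pos [453.7 -66.7  10.7] share [-0.1525  0.4228 -0.1385] closing axis deg -68.3 q6 0.88 t 9.7 F [-1.8  1.2  4.6]
0.6292295374039231
```

>>> step_arm([
  {"tx": 0, "ty": 0, "tz": -0.05, "roll": 0},
  {"tx": 0, "ty": 0, "tz": -0.16, "roll": 0},
  {"tx": -0.03, "ty": 0.1, "tz": -0.18, "roll": 0},
  {"tx": -0.07, "ty": 0.2, "tz": -0.18, "roll": 0},
  {"tx": -0.11, "ty": 0.3, "tz": -0.18, "roll": 0},
  {"tx": -0.14, "ty": 0.38, "tz": -0.17, "roll": 0},
  {"tx": -0.1525, "ty": 0.423, "tz": -0.15, "roll": 0},
  {"tx": -0.1525, "ty": 0.423, "tz": -0.14, "roll": 0},
  {"tx": -0.1525, "ty": 0.423, "tz": -0.14, "roll": 0},
  {"tx": -0.1525, "ty": 0.423, "tz": -0.14, "roll": 0},
])

```text
t: 10.95
position: [460.7, -290.3, 80.0]
ee_rot: [-3.085, -0.593, 0.0]
contact_force: [-0.7, -0.5, -0.0]
grip_width: 0.634
grasp_force: 26.7
```

```bash
python3 -c "
from h import *
go(461,-291.3,40.9)
print(read_state()['grip_width'])
"
```

```text
pos [ 460.7 -290.3   80. ] share [-0.0001  0.0021  0.0783] closing axis deg -68.2 q6 0.49 t 10.95 F [-0.7 -0.5 -0. ]
0.6336728726919945
```

>>> step_arm([
  {"tx": 0, "ty": 0.001, "tz": 0.045, "roll": 0},
  {"tx": 0, "ty": 0.001, "tz": 0.065, "roll": 0},
  {"tx": 0, "ty": 0.001, "tz": 0.074, "roll": 0},
  {"tx": 0, "ty": 0.001, "tz": 0.077, "roll": 0},
  {"tx": 0, "ty": 0.001, "tz": 0.077, "roll": 0},
  {"tx": 0, "ty": 0.001, "tz": 0.077, "roll": 0},
])

```text
t: 11.7
position: [461.1, -292.0, 42.1]
ee_rot: [3.085, 0.591, 0.001]
contact_force: [-0.0, 0.2, -0.1]
grip_width: 0.631
grasp_force: 26.7
```

```bash
python3 -c "
from h import *
go(461,-291.3,40.3)
"
```

```text
pos [ 461.1 -292.    42.1] share [ 0.0003 -0.0015  0.0037] closing axis deg -68.3 q6 0.49 t 11.7 F [-0.   0.2 -0.1]
```

>>> step_arm([
  {"tx": 0, "ty": -0.001, "tz": 0.003, "roll": 0},
  {"tx": 0, "ty": -0.001, "tz": 0.003, "roll": 0},
  {"tx": 0, "ty": -0.001, "tz": 0.003, "roll": 0},
])

```text
t: 12.08
position: [461.0, -291.7, 40.8]
ee_rot: [3.085, 0.591, 0.001]
contact_force: [-0.5, -0.0, 4.3]
grip_width: 0.628
grasp_force: 27.0
```

>>> step_arm([
  {"tx": 0, "ty": 0, "tz": 0, "roll": 0},
  {"tx": 0, "ty": 0, "tz": 0, "roll": 0},
  {"tx": 0, "ty": 0, "tz": 0, "roll": 0},
  {"tx": 0, "ty": 0, "tz": -0.05, "roll": 0},
  {"tx": 0, "ty": 0, "tz": -0.15, "roll": 0},
  {"tx": 0, "ty": 0, "tz": -0.2, "roll": 0},
  {"tx": 0, "ty": 0, "tz": -0.2, "roll": 0},
], fingers=1)

```text
t: 12.95
position: [462.0, -292.4, 142.6]
ee_rot: [3.081, 0.591, 0.005]
contact_force: [0.5, -0.4, -0.5]
grip_width: 0.998
grasp_force: 0.0
```

```bash
python3 -c "
from h import *
go(452.5,85.3,80)"
```

```text
pos [ 462.  -292.4  142.6] share [ 0.2615 -0.7093  0.1226] closing axis deg -68.3 q6 0.49 t 12.95 F [ 0.5 -0.4 -0.5]
```

>>> step_arm([
  {"tx": 0.04, "ty": -0.11, "tz": 0.0, "roll": 0},
  {"tx": 0.08, "ty": -0.22, "tz": 0.0, "roll": 0},
  {"tx": 0.12, "ty": -0.33, "tz": 0.0, "roll": 0},
  {"tx": 0.16, "ty": -0.44, "tz": 0.0, "roll": 0},
  {"tx": 0.2, "ty": -0.55, "tz": 0.02, "roll": 0},
  {"tx": 0.24, "ty": -0.65, "tz": 0.05, "roll": 0},
  {"tx": 0.2615, "ty": -0.709, "tz": 0.1, "roll": 0},
  {"tx": 0.2615, "ty": -0.709, "tz": 0.122, "roll": 0},
  {"tx": 0.2615, "ty": -0.709, "tz": 0.122, "roll": 0},
  {"tx": 0.2615, "ty": -0.709, "tz": 0.122, "roll": 0},
])

```text
t: 14.2
position: [451.5, 85.4, 79.4]
ee_rot: [3.086, 0.589, 0.001]
contact_force: [-0.0, 0.4, 0.1]
grip_width: 1.001
grasp_force: 0.0
```

```bash
python3 -c "
from h import *
go(452.5,85.3,10.7)
i=imaging.snapshot('side');j=imaging.snapshot('top')
for n,k in(('side',i),('top',j)):
  for e in blobs(k,'yellow',80,100):
    w=world(n,e[0],46)[:2]
    if abs(w[0]-460)<25: print(n,e,w)
cv2.imwrite('pics/s3.png',np.hstack([cv2.resize(i[140:210,370:450],None,fx=4.5,fy=4.5),cv2.resize(j[265:335,420:500],None,fx=4.5,fy=4.5)]))
cv2.imwrite('pics/s4.png',cv2.resize(i[180:330,240:440],None,fx=4,fy=4))
"
```

```text
pos [451.5  85.4  79.4] share [0.0018 0.0009 0.1373] closing axis deg -68.4 q6 1.22 t 14.2 F [-0.   0.4  0.1]
top (array([461.5, 297.9]), array([21. , 22.2])) [ 461.44173655 -291.60668779]
```

View pics/s3.png

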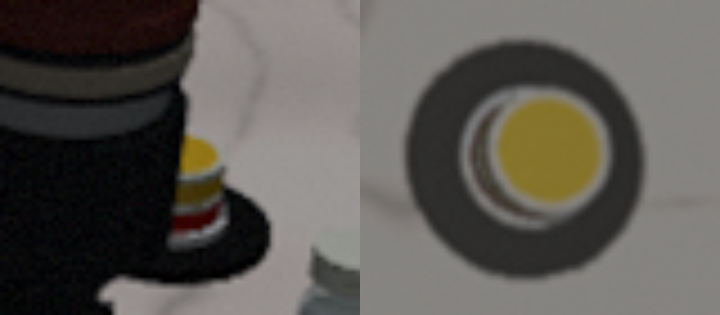

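View pics/s4.png

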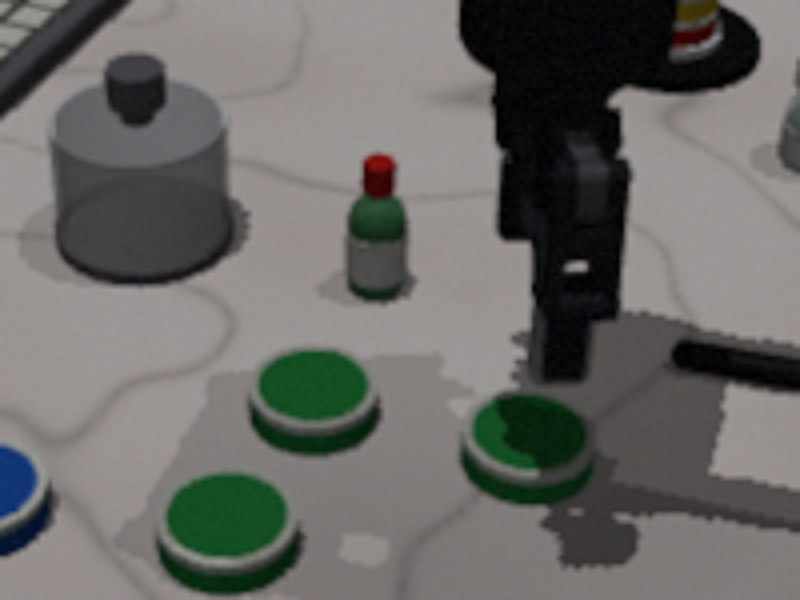

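Yellow sits on red, centred within 1 mm. The gripper is above the nearest green, at crop (530,435). Now I'll take it.

>>> step_arm([
  {"tx": 0.0015, "ty": 0.001, "tz": 0.06, "roll": 0},
  {"tx": 0.0015, "ty": 0.001, "tz": 0.11, "roll": 0},
  {"tx": 0.0015, "ty": 0.001, "tz": 0.13, "roll": 0},
  {"tx": 0.0015, "ty": 0.001, "tz": 0.1365, "roll": 0},
  {"tx": 0.0015, "ty": 0.001, "tz": 0.1365, "roll": 0},
  {"tx": 0.0015, "ty": 0.001, "tz": 0.1365, "roll": 0},
])

```text
t: 15.05
position: [452.8, 86.3, 11.9]
ee_rot: [3.085, 0.591, 0.003]
contact_force: [-0.0, -1.1, -0.5]
grip_width: 0.999
grasp_force: 0.0
```

>>> step_arm([
  {"tx": 0, "ty": 0, "tz": 0, "roll": 0},
  {"tx": 0, "ty": 0, "tz": 0, "roll": 0},
  {"tx": 0, "ty": 0, "tz": 0, "roll": 0},
  {"tx": 0, "ty": 0, "tz": 0, "roll": 0},
  {"tx": 0, "ty": 0, "tz": 0, "roll": 0},
  {"tx": 0, "ty": 0, "tz": 0, "roll": 0},
], fingers=0)

```text
t: 15.8
position: [452.4, 86.3, 11.5]
ee_rot: [3.085, 0.591, 0.001]
contact_force: [-0.8, 0.2, 5.7]
grip_width: 0.627
grasp_force: 26.4
```

```bash
python3 -c "
from h import *
go(461,-291.3,96)
"
```

```text
pos [452.4  86.3  11.5] share [-0.2631  0.708  -0.169 ] closing axis deg -68.3 q6 1.22 t 15.8 F [-0.8  0.2  5.7]
```

>>> step_arm([
  {"tx": 0, "ty": 0, "tz": -0.05, "roll": 0},
  {"tx": 0, "ty": 0, "tz": -0.16, "roll": 0},
  {"tx": -0.04, "ty": 0.1, "tz": -0.22, "roll": 0},
  {"tx": -0.08, "ty": 0.2, "tz": -0.24, "roll": 0},
  {"tx": -0.12, "ty": 0.31, "tz": -0.24, "roll": 0},
  {"tx": -0.16, "ty": 0.42, "tz": -0.24, "roll": 0},
  {"tx": -0.2, "ty": 0.53, "tz": -0.24, "roll": 0},
  {"tx": -0.235, "ty": 0.63, "tz": -0.23, "roll": 0},
  {"tx": -0.255, "ty": 0.69, "tz": -0.21, "roll": 0},
  {"tx": -0.263, "ty": 0.709, "tz": -0.17, "roll": 0},
  {"tx": -0.263, "ty": 0.709, "tz": -0.17, "roll": 0},
  {"tx": -0.263, "ty": 0.709, "tz": -0.17, "roll": 0},
])

```text
t: 17.3
position: [460.8, -291.2, 95.9]
ee_rot: [-3.085, -0.592, 0.0]
contact_force: [-0.2, 0.7, -0.2]
grip_width: 0.627
grasp_force: 26.7
```

```bash
python3 -c "
from h import *
go(461,-291.3,58)
print(read_state()['grip_width'])
"
```

```text
pos [ 460.8 -291.2   95.9] share [0.0003 0.0003 0.0758] closing axis deg -68.3 q6 0.49 t 17.3 F [-0.2  0.7 -0.2]
0.6266188230998607
```

>>> step_arm([
  {"tx": 0, "ty": 0, "tz": 0.04, "roll": 0},
  {"tx": 0, "ty": 0, "tz": 0.063, "roll": 0},
  {"tx": 0, "ty": 0, "tz": 0.072, "roll": 0},
  {"tx": 0, "ty": 0, "tz": 0.075, "roll": 0},
  {"tx": 0, "ty": 0, "tz": 0.075, "roll": 0},
  {"tx": 0, "ty": 0, "tz": 0.075, "roll": 0},
])

```text
t: 18.05
position: [461.1, -292.0, 58.8]
ee_rot: [3.085, 0.591, 0.001]
contact_force: [-0.3, -0.1, 0.1]
grip_width: 0.63
grasp_force: 26.7
```

```bash
python3 -c "
from h import *
go(461,-291.3,57)
"
```

```text
pos [ 461.1 -292.    58.8] share [ 0.0003 -0.0015  0.0036] closing axis deg -68.3 q6 0.49 t 18.05 F [-0.3 -0.1  0.1]
```

>>> step_arm([
  {"tx": 0, "ty": -0.001, "tz": 0.003, "roll": 0},
  {"tx": 0, "ty": -0.001, "tz": 0.003, "roll": 0},
  {"tx": 0, "ty": -0.001, "tz": 0.003, "roll": 0},
])

```text
t: 18.42
position: [461.0, -291.7, 57.5]
ee_rot: [3.084, 0.591, 0.001]
contact_force: [-0.3, 0.8, 3.7]
grip_width: 0.63
grasp_force: 27.0
```

>>> step_arm([
  {"tx": 0, "ty": 0, "tz": 0, "roll": 0},
  {"tx": 0, "ty": 0, "tz": 0, "roll": 0},
  {"tx": 0, "ty": 0, "tz": 0, "roll": 0},
  {"tx": 0, "ty": 0, "tz": -0.05, "roll": 0},
  {"tx": 0, "ty": 0, "tz": -0.15, "roll": 0},
  {"tx": 0, "ty": 0, "tz": -0.24, "roll": 0},
  {"tx": 0, "ty": 0, "tz": -0.24, "roll": 0},
  {"tx": 0, "ty": 0, "tz": -0.24, "roll": 0},
], fingers=1)

```text
t: 19.42
position: [460.3, -291.0, 176.1]
ee_rot: [-3.085, -0.591, 0.001]
contact_force: [-0.2, 0.4, -0.7]
grip_width: 0.999
grasp_force: 0.0
```

```bash
python3 -c "
from h import *
go(665,-10,180)"
```

```text
pos [ 460.3 -291.   176.1] share [ 0.5882 -0.3707 -0.0078] closing axis deg -68.3 q6 0.49 t 19.425 F [-0.2  0.4 -0.7]
```

Run:
```python
from h import *
o=[]
b=np.array([664.5,-10.5])
for n,x,y in(("top",296,160),("side",244,185)):
  i=cv2.imread(f"pics/{n}0.png");f=6
  c=cv2.resize(i[y:y+66,x:x+64],None,fx=f,fy=f,interpolation=cv2.INTER_CUBIC);c=cv2.convertScaleAbs(c,alpha=1.6)
  for r,z,col in((14,94,(0,0,255)),(42,66,(0,255,0)),(42,0,(255,255,0))):
    p=np.array([pix(n,[b[0]+r*np.cos(a),b[1]+r*np.sin(a),z]) for a in np.arange(0,6.3,.1)])
    cv2.polylines(c,[((p-[x,y]+.5)*f).astype(np.int32)],True,col,1)
  o.append(c)
  g=cv2.cvtColor(i,6);e=[]
cv2.imwrite("pics/bell.png",np.hstack(o))
```

```text
(no output)
```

View pics/bell.png

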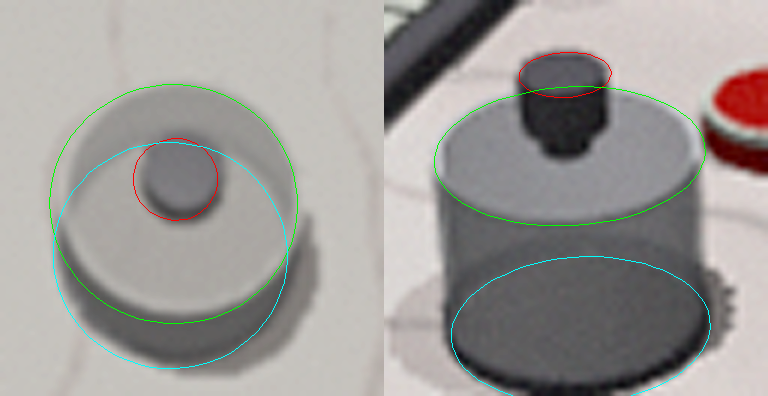

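>>> step_arm([
  {"tx": 0.1, "ty": -0.06, "tz": -0.03, "roll": 0},
  {"tx": 0.2, "ty": -0.12, "tz": -0.03, "roll": 0},
  {"tx": 0.29, "ty": -0.18, "tz": -0.03, "roll": 0},
  {"tx": 0.38, "ty": -0.24, "tz": -0.03, "roll": 0},
  {"tx": 0.47, "ty": -0.3, "tz": -0.03, "roll": 0},
  {"tx": 0.55, "ty": -0.35, "tz": -0.02, "roll": 0},
  {"tx": 0.588, "ty": -0.37, "tz": -0.01, "roll": 0},
  {"tx": 0.588, "ty": -0.37, "tz": -0.01, "roll": 0},
  {"tx": 0.588, "ty": -0.37, "tz": -0.01, "roll": 0},
])

```text
t: 20.55
position: [664.5, -11.8, 180.9]
ee_rot: [3.086, 0.59, -0.003]
contact_force: [0.3, 0.2, -0.5]
grip_width: 1.002
grasp_force: 0.0
```

In both views the knob and rim sit slightly off my guess circles: about 1 px right and 1 px up in the top view. That puts the bell at about (666,-12). I'll descend on the knob.

```bash
python3 -c "
from h import *
go(666,-12,80)"
```

```text
pos [664.5 -11.8 180.9] share [0.0029 0.0015 0.2019] closing axis deg -68.4 q6 1.06 t 20.55 F [ 0.3  0.2 -0.5]
```

>>> step_arm([
  {"tx": 0.002, "ty": 0.001, "tz": 0.08, "roll": 0},
  {"tx": 0.002, "ty": 0.001, "tz": 0.14, "roll": 0},
  {"tx": 0.002, "ty": 0.001, "tz": 0.18, "roll": 0},
  {"tx": 0.002, "ty": 0.001, "tz": 0.195, "roll": 0},
  {"tx": 0.002, "ty": 0.001, "tz": 0.2, "roll": 0},
  {"tx": 0.002, "ty": 0.001, "tz": 0.2, "roll": 0},
  {"tx": 0.002, "ty": 0.001, "tz": 0.2, "roll": 0},
])

```text
t: 21.42
position: [667.3, -10.8, 83.1]
ee_rot: [3.085, 0.591, 0.003]
contact_force: [-0.9, -0.2, 1.1]
grip_width: 0.996
grasp_force: 0.0
```

```bash
python3 -c "
from h import *
go(666,-12,80)
i=imaging.snapshot('side')
cv2.imwrite('pics/s5.png',cv2.resize(i[140:260,220:380],None,fx=5,fy=5,interpolation=2))
j=imaging.snapshot('top')
for e in blobs(j,'green',80,100):
    w=world('top',e[0],62)[:2]
    if abs(w[1]+291)<25: print(e,w)
"
```

```text
pos [667.3 -10.8  83.1] share [-0.0033  0.0012  0.0063] closing axis deg -68.3 q6 1.06 t 21.425 F [-0.9 -0.2  1.1]
(array([463.8, 297.5]), array([20.1, 21.2])) [ 460.7979398  -291.84658985]
```

View pics/s5.png

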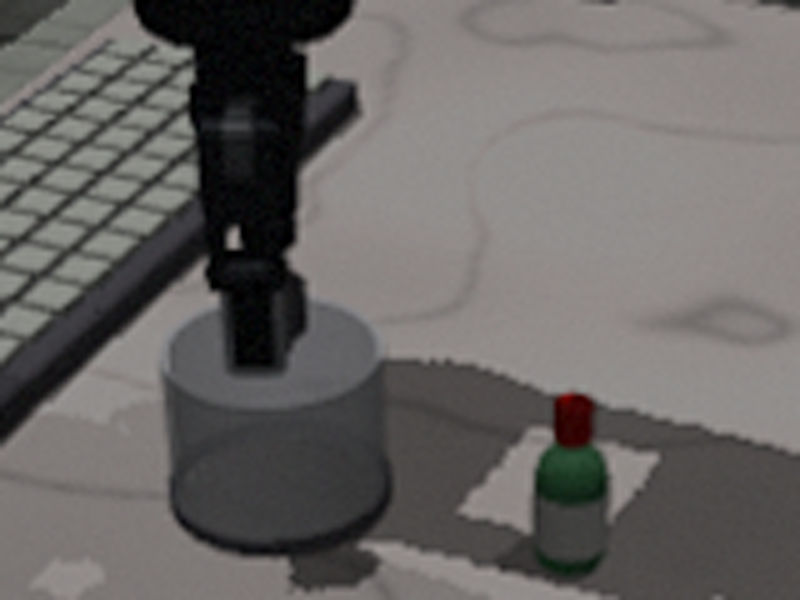

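The green dish is centred on the stack. The fingers are either side of the knob, with the near finger at crop (258,330). Now I'll grip.

>>> step_arm([
  {"tx": -0.002, "ty": 0.001, "tz": 0.005, "roll": 0},
  {"tx": -0.002, "ty": 0.001, "tz": 0.005, "roll": 0},
  {"tx": -0.002, "ty": 0.001, "tz": 0.005, "roll": 0},
  {"tx": -0.002, "ty": 0.001, "tz": 0.005, "roll": 0},
  {"tx": -0.002, "ty": 0.001, "tz": 0.005, "roll": 0},
  {"tx": -0.002, "ty": 0.001, "tz": 0.005, "roll": 0},
  {"tx": -0.002, "ty": 0.001, "tz": 0.005, "roll": 0},
  {"tx": -0.002, "ty": 0.001, "tz": 0.005, "roll": 0},
  {"tx": -0.002, "ty": 0.001, "tz": 0.005, "roll": 0},
], fingers=0, newtons=40)

```text
t: 22.65
position: [665.8, -11.7, 79.4]
ee_rot: [3.085, 0.591, 0.0]
contact_force: [-0.1, -2.0, 0.4]
grip_width: 0.311
grasp_force: 39.3
```

```bash
python3 -c "
from h import *
go(461,-291.6,170)
"
```

```text
pos [665.8 -11.7  79.4] share [-0.5875  0.3687 -0.1812] closing axis deg -68.3 q6 1.06 t 22.65 F [-0.1 -2.   0.4]
```

>>> step_arm([
  {"tx": 0, "ty": 0, "tz": -0.06, "roll": 0},
  {"tx": 0, "ty": 0, "tz": -0.15, "roll": 0},
  {"tx": -0.05, "ty": 0.03, "tz": -0.21, "roll": 0},
  {"tx": -0.13, "ty": 0.08, "tz": -0.21, "roll": 0},
  {"tx": -0.22, "ty": 0.14, "tz": -0.21, "roll": 0},
  {"tx": -0.31, "ty": 0.195, "tz": -0.21, "roll": 0},
  {"tx": -0.4, "ty": 0.25, "tz": -0.21, "roll": 0},
  {"tx": -0.49, "ty": 0.305, "tz": -0.21, "roll": 0},
  {"tx": -0.55, "ty": 0.345, "tz": -0.2, "roll": 0},
  {"tx": -0.5875, "ty": 0.3685, "tz": -0.19, "roll": 0},
  {"tx": -0.5875, "ty": 0.3685, "tz": -0.18, "roll": 0},
  {"tx": -0.5875, "ty": 0.3685, "tz": -0.18, "roll": 0},
])

```text
t: 24.15
position: [460.8, -290.5, 168.3]
ee_rot: [-3.083, -0.591, 0.001]
contact_force: [-0.3, 0.7, -1.9]
grip_width: 0.312
grasp_force: 39.7
```

```bash
python3 -c "
from h import *
go(461,-291.6,88.5)
i=imaging.snapshot('side')
cv2.imwrite('pics/s6.png',cv2.resize(i[90:210,330:490],None,fx=5,fy=5,interpolation=2))
"
```

```text
pos [ 460.8 -290.5  168.3] share [-0.0004  0.0026  0.1596] closing axis deg -68.3 q6 0.49 t 24.15 F [-0.3  0.7 -1.9]
```

View pics/s6.png

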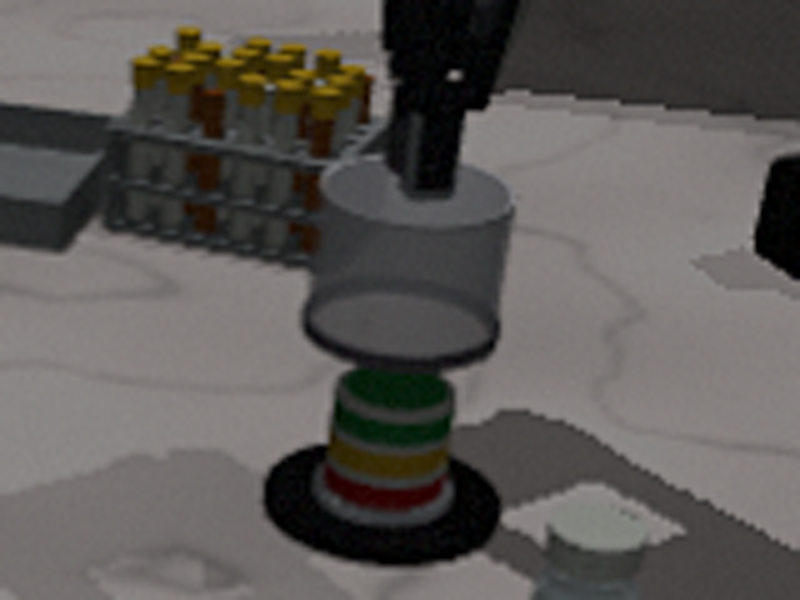

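The bell hangs level above the red/yellow/green stack, with its rim centre at crop (401,325) in line with the stack axis. I'll lower it.

>>> step_arm([
  {"tx": 0, "ty": 0.001, "tz": 0.03, "roll": 0},
  {"tx": 0, "ty": 0.001, "tz": 0.06, "roll": 0},
  {"tx": 0, "ty": 0.001, "tz": 0.09, "roll": 0},
  {"tx": 0, "ty": 0.001, "tz": 0.12, "roll": 0},
  {"tx": 0, "ty": 0.001, "tz": 0.145, "roll": 0},
  {"tx": 0, "ty": 0.001, "tz": 0.155, "roll": 0},
  {"tx": 0, "ty": 0.001, "tz": 0.158, "roll": 0},
  {"tx": 0, "ty": 0.001, "tz": 0.158, "roll": 0},
  {"tx": 0, "ty": 0.001, "tz": 0.158, "roll": 0},
])

```text
t: 25.32
position: [461.5, -292.2, 91.0]
ee_rot: [3.084, 0.591, 0.001]
contact_force: [0.1, 0.4, -1.7]
grip_width: 0.316
grasp_force: 39.7
```

```bash
python3 -c "
from h import *
go(461,-291.6,87)
"
```

```text
pos [ 461.5 -292.2   91. ] share [-0.0005 -0.0016  0.008 ] closing axis deg -68.3 q6 0.49 t 25.325 F [ 0.1  0.4 -1.7]
```

>>> step_arm([
  {"tx": 0, "ty": -0.001, "tz": 0.004, "roll": 0},
  {"tx": 0, "ty": -0.001, "tz": 0.007, "roll": 0},
  {"tx": 0, "ty": -0.001, "tz": 0.007, "roll": 0},
  {"tx": 0, "ty": -0.001, "tz": 0.007, "roll": 0},
  {"tx": 0, "ty": -0.001, "tz": 0.007, "roll": 0},
])

```text
t: 25.95
position: [461.2, -291.6, 87.2]
ee_rot: [3.085, 0.591, 0.001]
contact_force: [-1.4, -0.3, 1.8]
grip_width: 0.313
grasp_force: 39.8
```

The force went from -1.7 to +1.8 N at the expected height, so the rim is on the flange. Release and retreat.

>>> step_arm([
  {"tx": 0, "ty": 0, "tz": 0, "roll": 0},
  {"tx": 0, "ty": 0, "tz": 0, "roll": 0},
  {"tx": 0, "ty": 0, "tz": 0, "roll": 0},
  {"tx": 0, "ty": 0, "tz": 0, "roll": 0},
  {"tx": 0, "ty": 0, "tz": 0, "roll": 0},
  {"tx": 0, "ty": 0, "tz": -0.05, "roll": 0},
  {"tx": 0, "ty": 0, "tz": -0.15, "roll": 0},
  {"tx": 0, "ty": 0, "tz": -0.22, "roll": 0},
  {"tx": 0, "ty": 0.1, "tz": -0.22, "roll": 0},
  {"tx": 0, "ty": 0.2, "tz": -0.22, "roll": 0},
  {"tx": 0, "ty": 0.3, "tz": -0.22, "roll": 0},
  {"tx": 0, "ty": 0.3, "tz": -0.22, "roll": 0},
], fingers=1)

```text
t: 27.45
position: [516.6, -433.2, 195.6]
ee_rot: [-3.085, -0.588, 0.001]
contact_force: [-0.0, 0.3, -0.2]
grip_width: 1.001
grasp_force: 0.0
```

```bash
python3 -c "
from h import *
i=imaging.snapshot('side');j=imaging.snapshot('top')
cv2.imwrite('pics/s7.png',np.hstack([cv2.resize(i[120:360,130:450],None,fx=1.6,fy=2,interpolation=2)[:, :],cv2.resize(j[250:346,410:510],None,fx=2.8,fy=5,interpolation=2)]))
print(read_state()['grip_width'],read_state()['joint_vel'].round(3) if hasattr(read_state()['joint_vel'],'round') else '')
"
```

```text
0.9998069136247042 [ 0.015 -0.034  0.024 -0.001  0.    -0.001]
```

View pics/s7.png

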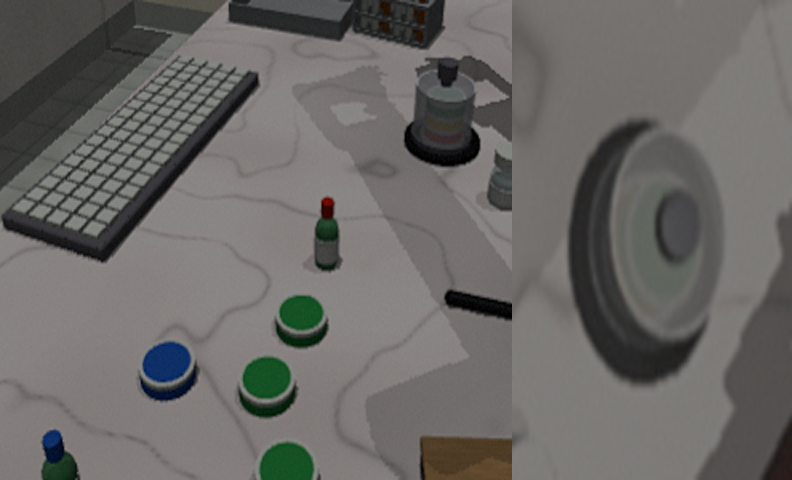

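The bell sits flat on the black flange around the three-dish stack, at crop (443,110). The bottles are standing, the blue dish is where it was, and the arm is clear.

```bash
python3 -c "
from bench import ctrl
print(ctrl.sign_off())"
```

```text
the job is handed in; nothing more can be done
None
```

The red, yellow and green dishes are stacked in that order on the black base, each within about 1 mm of the plinth's centre; the bell is over them on the flange, the blue dish and bottles were left alone, and the job was handed in at about 27.5 s.

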